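# Unload the ball dish from the inspection slide

### The arm

A 7-joint arm with a two-finger parallel gripper is mounted at the origin on a cart in front of the work surface, level with it; the furniture and walls round the work are solid. World frame = base frame: x ahead of the robot, y to its left, z up, the work surface at z = 0. Lengths are in mm, angles in rad, forces in N, time in s.
With the tool pointing down it reaches from about 425 to 875 mm from the base axis. Payload 8.4 kg.
Tool frame: the origin (TCP) lies on the centre line of the jaws, within the pads' length; the fingertips stand 11 mm ahead of it and the grasp point (between the pads) lies 8 mm behind it; z points along the fingers, y is the line along which they close (so a half turn about z gives the same grasp; the last joint's range is limited). The gripper opens to 85 mm and grips with 20 to 120 N. Pads are 22 mm wide; open, the fingers measure 114 mm over their backs; the gripper's body (76 mm by 85 mm) begins 54 mm behind the grasp point. The pads swing forward as they close: fully open they stand 13 mm farther back than shut.
Start: joints at [1.167, 0.333, 0.04, 1.465, -0.013, 1.343, -0.059], TCP at [195.044, -620.018, 242.308] pointing down, gripper open.
Joint ranges: [-2.58, 2.58], [-0.38, 2.09], [-1.3, 1.39], [0.25, 2.4], [-1.5, 4.64], [0.08, 2.09], [-2.65, 2.65]. Speed limits (rad/s): [2.22, 2.22, 2.79, 2.79, 3.14, 3.14, 3.14].

### API

Orientations are given as a rotation vector (axis times angle).
In Python, from workcell import ctrl gives the robot as it stands. Calls block until the motion is done:
- ctrl.move_pose(position, orientation): joint-space move of the TCP to a pose.
- ctrl.servo_line(position, velocity=150, frame=None, stop_force=None): straight line of the TCP; frame=None keeps the orientation; velocity is the mean speed in mm/s. With stop_force (N) it stops when the force on the tool has changed by that much, and returns True; else False.
- ctrl.move_j(angles): joint-space move.
- ctrl.open_gripper() and ctrl.clamp(newtons=None): open the fingers fully, or close them until they stop; newtons is the grip in N (None keeps the last).
- ctrl.hold(seconds).
- ctrl.ik(position, orientation): joint angles nearest the present ones, or None.
- ctrl.get_state(): the state.
- ctrl.get_image(name): name is "side" or "top"; returns a dict with "img" (480x640x3 uint8, red, green, blue), "fx", "fy", "cx", "cy" (pixels), "rvec" (rotation vector, rad) and "tvec" (3), from world to camera coordinates, as OpenCV has them. Camera axes: x right, y down, z forward; pixel columns grow to the right and rows downward; lengths in mm; the calibration is good to about 2 mm. A picture is of the moment at which its call begins. There is no depth.
A pose or a line that the arm cannot do raises ctrl.MotionError and nothing moves.
- ctrl.job_done(): hands the job in; it is judged then, once.
Trained networks look in the newest picture that a camera, given by its name, has taken for a name from the list of things; names that differ only in an ending like _2 or _b are one class to them, and where a whole thing is asked for, a point or a joint stands for the part that bears it (a point fixed in the world has none). Each returns a list of dicts, best first, with "conf" (0 to 1); they miss things now and then, are a little off and sometimes report something else, mostly with a low value. They report only what shows in the picture. A call takes as long as a camera call. They do not tell look-alikes from the thing itself.
- ctrl.recognise(camera, name): "centre" ([column, row] in pixels, amid what is visible of it).
- ctrl.cut_out(camera, name): "mask" (480x640 bool, what is visible of it) and "centre" ([column, row] in pixels, amid what is visible of it).
The state is a dict: "clock": time; "qpos": joint angles; "qd": joint speeds; "effort": joint torques, N m; "tool_pos": TCP position; "ee_rot": TCP orientation; "force": force on the tool from outside, world axes, zero at the start; "ft_torque": the same for the moment, N m; "finger_gap": finger opening in mm; "grip_force": force on a finger pad.
Only numpy, scipy, OpenCV 4.12 (cv2) and the standard library are available. Lean on these libraries where they do the work, as an engineer would, in place of code of your own. Each camera call takes 0.05 s, during which the arm holds its last target. There are 200 camera calls.

### The job

The bearing ball on the lamp slide has been inspected: push the carriage by its red knob out from under the lamp canopy until the spring detent clicks in and holds it. Then take the dish by the grip of its bail, give it a quarter turn in its nest (either way) so that its tabs come out from under the two keepers, lift it clear about a hand's breadth and finish holding it still there over its nest. Keep the dish level and the ball near the middle all the way, do not touch the ball, leave the carriage in its detent and the other things on the bench where they are.

Things in the scene. Friction and masses are not known exactly. Their poses are not given: they have to be found in the camera images.
- inspection_slide: Fixed lamp slide: dark steel base 140 mm deep, y -165 to +205 mm, with two rails. Light grey lamp canopy over its left part (y +35 to +175, x -65 to +72 mm, top 126 mm above the bench), open in front and at both ends. Origin on the bench, on the slide's middle line; x away from the robot, y left, z up. Spring plunger block, 28 mm high, at x -88, y -100 mm.
- carriage (a joint): Travel (m) of the aluminium carriage along the slide's -y: 0 home under the canopy, 0.165 held by the detent (nest then at x 0, y -60 mm on the slide), stop at 0.1675. Friction 1 N; near the end the plunger rides up the carriage's edge (4 N more), then drops in a notch and holds with about 15 N. Pushed to the stop and let go, it springs back into the notch.
- detent (a joint): How far (m) the detent's spring plunger is pushed back: 0 free, about 0.003 riding on the carriage's edge, under 0.0015 when dropped into the notch.
- push_knob (a point): Middle of the red knob, 20 mm across and 20 mm tall, on an upright 14 mm steel post in front of the carriage, 92 mm in front (-x) of the nest's centre. Its middle is 89 mm above the bench, its top 100 mm. The post below is bare down to 31 mm.
- nest_floor (a point): Centre of the nest's floor on the carriage, 31 mm above the bench. A ring 4 mm high, 81 mm wide inside, locates the dish's 76 mm foot. Two steel keepers at the nest's +y and -y sides (from 52 mm off its centre outwards, 46 mm wide, tops 19 mm above the nest's floor) reach over the dish's tabs with 3 mm to spare.
- ball_dish: Round steel dish, 97 mm across, 25 mm high, about 0.28 kg; origin at the centre of its underside, z up. Floor hollow, sloping 6 degrees to the middle. Two tabs 36 mm wide reach 58 mm from the centre along its own +y and -y; as found they lie under the keepers. Turned by more than about 50 degrees either way they are clear and it lifts straight out. Its bail spans it along its y.
- dish_grip (a point): Centre of the black grip on top of the bail, straight above the dish's centre and 70 mm above its underside. The grip is a bar 14 mm wide (dish x), 60 mm long (dish y), 16 mm tall. Its underside is 19 mm above the ball's top.
- dish_middle (a point): Where the ball's centre is when it lies in the middle of the dish: on the dish's axis, 28 mm above its underside.
- ball: Polished steel bearing ball, 30 mm across, 0.11 kg, loose in the dish. Its frame turns as it rolls; use ball_center.
- ball_center (a point): Centre of the ball.
- bearing: Ball bearing, 52 mm across, 15 mm high, lying on the bench left of the slide; leave alone. Origin under its centre.
- grease_tin: Red and grey round tin, 66 mm across, 46 mm high, on the bench left of the slide; leave alone. Origin under its centre.
- steel_block: Grey steel block 40 x 60 x 39 mm on the bench behind the slide; leave alone. Origin under its centre.
- spanner_17: Open-end spanner 226 mm long, 8 mm thick, on the bench left of the slide; leave alone. Origin under its centre.
Not all that is in view belongs to the job. Leave any brown look-alike of the ball_dish alone.

How it is judged:
By the outcome, as a careful person would: the job done as asked, in the order asked, and still so for the second after the job is handed in, while the arm keeps its last pose, push and grip.
It also fails if it takes over 64 s, if anything falls off the work surface, if the arm or the gripper's body presses on something with over 40 N, if the wrist force passes 120 N, or if a joint passes its speed limit or range.

## Working session

There is one attempt and no reset: what is moved stays moved. The work goes in short steps, each a Python script; the robot and the scene stay as the last script left them, time stands still between calls to the robot, and variables do not carry over. Pictures are saved under pics/ and viewed, at most 10 in all, crops included, and the job is handed in when it is done.

```bash
mkdir -p pics; ls
cat > h.py <<'E'
import numpy as np, cv2
from workcell import ctrl
def cam(n):
    d=ctrl.get_image(n); R=cv2.Rodrigues(np.array(d['rvec'],float))[0]
    return d,R,np.array(d['tvec'],float).ravel()
def atz(c,px,z):
    d,R,t=c; r=R.T@np.array([(px[0]-d['cx'])/d['fx'],(px[1]-d['cy'])/d['fy'],1]); o=-R.T@t
    return o+r*(z-o[2])/r[2]
def proj(c,p):
    d,R,t=c; q=R@np.array(p,float)+t; return np.array([d['fx']*q[0]/q[2]+d['cx'],d['fy']*q[1]/q[2]+d['cy']])
def save(c,n,s=1): cv2.imwrite('pics/'+n,cv2.cvtColor(c[0]['img'],cv2.COLOR_RGB2BGR))
E
python3 - <<'E'
from h import *
for n in('top','side'):
    c=cam(n); save(c,n+'1.png'); print(n,(-c[1].T@c[2]).round())
    for k,z in(('push_knob',89),('ball_dish',50),('dish_grip',101),('ball_center',59),('inspection_slide',20),('bearing',8),('steel_block',20),('grease_tin',23)):
        for r in ctrl.recognise(n,k)[:3]: print(k,round(r['conf'],2),np.round(r['centre']),atz(c,r['centre'],z).round())
s=ctrl.get_state();print(s['clock'],s['tool_pos'],s['ee_rot'],s['finger_gap'])
E
```

```text
pics
top [ 371.  -52. 1319.]
push_knob 0.78 [364. 272.] [ 466. -142.   89.]
push_knob 0.19 [398. 242.] [ 540. -227.   89.]
ball_dish 0.94 [365. 324.] [ 336. -145.   50.]
dish_grip 0.68 [361. 323.] [ 341. -131.  101.]
ball_center 0.25 [249. 260.] [499. 148.  59.]
inspection_slide 0.6 [395. 241.] [ 551. -230.   20.]
bearing 0.58 [284. 278.] [457.  63.   8.]
steel_block 0.73 [427. 181.] [ 714. -317.   20.]
grease_tin 0.61 [248. 261.] [500. 158.  23.]
side [388. 759. 682.]
push_knob 0.8 [332. 241.] [490. -52.  89.]
ball_dish 0.7 [314. 227.] [ 543. -154.   50.]
ball_dish 0.62 [411. 249.] [333. -92.  50.]
dish_grip 0.74 [408. 248.] [342. -28. 101.]
dish_grip 0.57 [317. 226.] [525. -82. 101.]
ball_center 0.6 [375. 421.] [386. 325.  59.]
ball_center 0.53 [320. 221.] [ 531. -165.   59.]
inspection_slide 0.65 [318. 210.] [ 551. -268.   20.]
bearing 0.96 [351. 319.] [441.  78.   8.]
bearing 0.27 [373. 424.] [389. 294.   8.]
steel_block 0.92 [255. 200.] [ 714. -299.   20.]
steel_block 0.3 [330. 245.] [ 506. -131.   20.]
grease_tin 0.64 [314. 339.] [500. 150.  23.]
0.9 [ 195.06186087 -620.01552552  242.31455208] [-3.10512695e+00 -4.77024924e-01  4.25897298e-05] 85.47393550779778
```

View pics/top1.png

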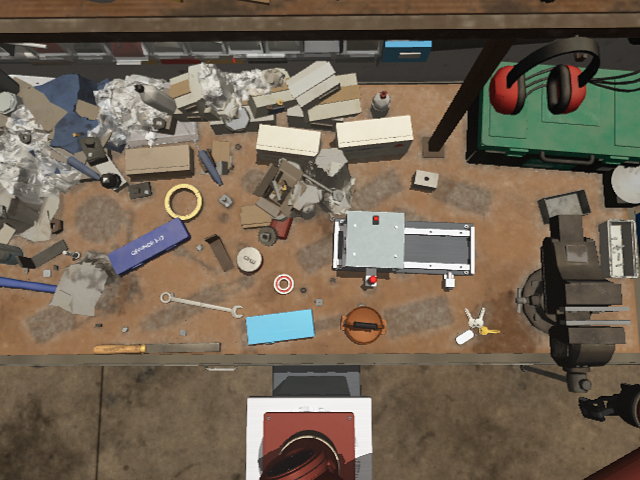

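View pics/side1.png

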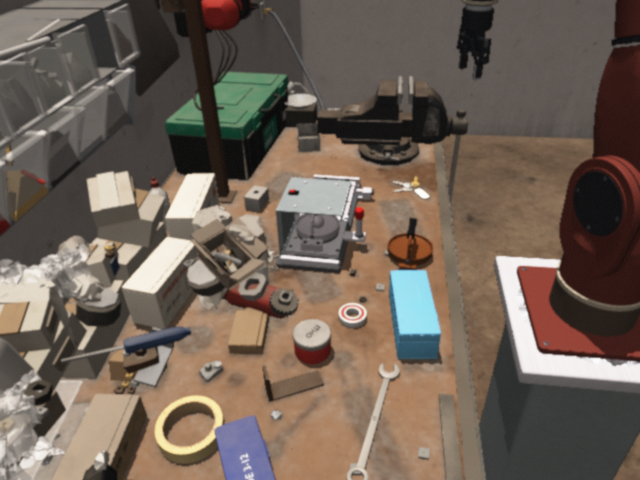

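Run:
```python
from h import *
for n,(u,v) in(('top',(373,281)),('side',(360,213))):
    c=cam(n); im=c[0]['img'].astype(int); m=(im[...,0]>130)&(im[...,1]<70)&(im[...,2]<70)
    w=np.zeros_like(m); w[v-12:v+13,u-12:u+13]=1; ys,xs=np.nonzero(m&w); p=(xs.mean(),ys.mean()); print(n,len(xs),p,atz(c,p,89 if n=='side' else 94).round(1))
    if n=='top':
        C=im[195:305,320:485].astype(np.uint8); cv2.imwrite('pics/c1.png',cv2.cvtColor(cv2.resize(C,None,fx=4.8,fy=4.8,interpolation=cv2.INTER_CUBIC),cv2.COLOR_RGB2BGR))
        for m in ctrl.cut_out(n,'inspection_slide')[:1]:
            pts=np.argwhere(m['mask'])[:,::-1].astype(np.float32); r=cv2.minAreaRect(pts); print(r,m['conf'],[atz(c,q,15).round() for q in cv2.boxPoints(r)])
    else:
        C=im[160:280,250:400].astype(np.uint8); cv2.imwrite('pics/c2.png',cv2.cvtColor(cv2.resize(C,None,fx=5,fy=5,interpolation=cv2.INTER_CUBIC),cv2.COLOR_RGB2BGR))
```

```text
top 33 (np.float64(372.8181818181818), np.float64(279.09090909090907)) [ 447.1 -162.3   94. ]
((403.2132568359375, 248.940185546875), (142.0638885498047, 77.01898193359375), 0.716159999370575) 0.95 [array([433., -62.,  15.]), array([638., -66.,  15.]), array([ 631., -443.,   15.]), array([ 427., -431.,   15.])]
side 35 (np.float64(358.62857142857143), np.float64(209.88571428571427)) [ 446.9 -170.9   89. ]
```

View pics/c1.png

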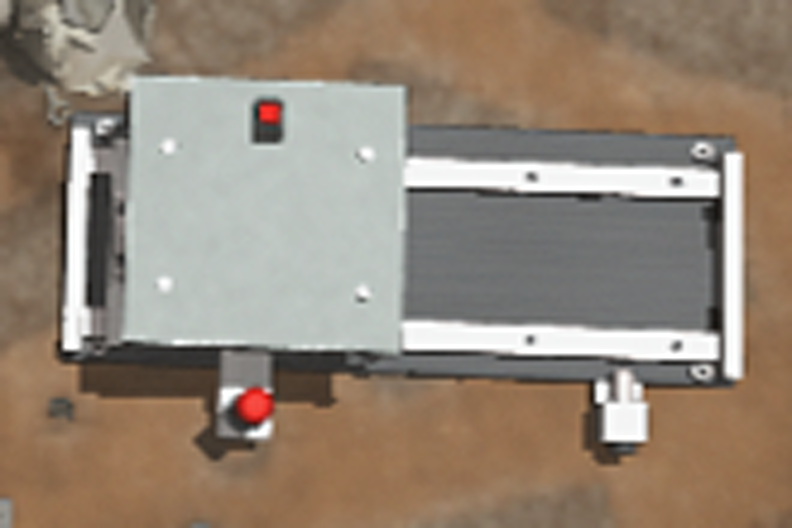

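View pics/c2.png

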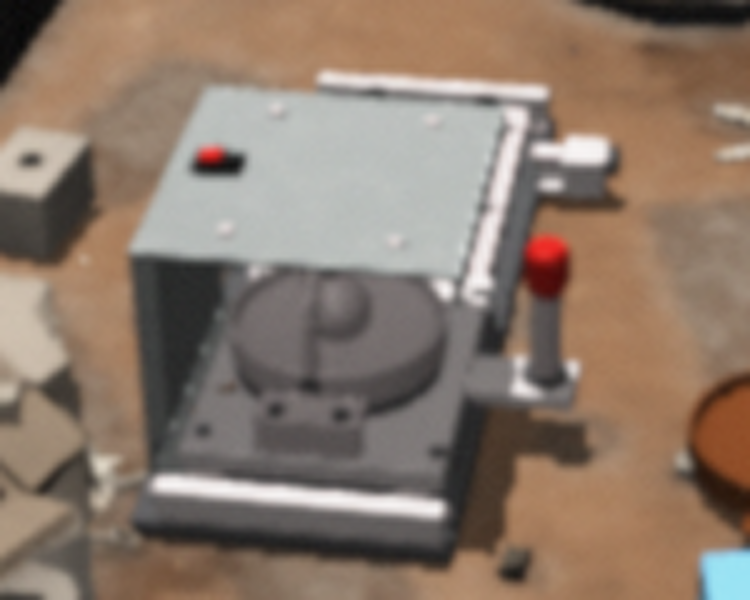

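```bash
cat >> h.py <<'E'
from scipy.spatial.transform import Rotation as Ro
def down(a): # tool y at world angle a (rad)
    y=np.array([np.cos(a),np.sin(a),0]); z=np.array([0,0,-1.]); return Ro.from_matrix(np.c_[np.cross(y,z),y,z]).as_rotvec()
E
python3 - <<'E'
from h import *
c=cam('top'); P=lambda u,v,z:atz(c,(320+u/4.8,195+v/4.8),z)[:2]
for a,b,z in(((120,342),(402,352),126),((131,77),(405,88),126),((405,172),(718,183),20),((402,336),(718,346),20),((60,360),(740,383),5)):
    p,q=P(*a,z),P(*b,z); d=p-q; print(p.round(),q.round(),'yaw',np.degrees(np.arctan2(-d[0],d[1])).round(2),np.hypot(*d).round(1))
yaw=np.radians(-2)
for p,o in (((446,-125,200),yaw+np.pi/2),((446,-125,200),yaw-np.pi/2),((440,-330,88),yaw+np.pi/2),((440,-330,88),yaw-np.pi/2)):
    print(p,np.round(ctrl.ik(p,down(o)),2))
for a in(-90,0,90,180,270): 
    q=ctrl.ik((532,-332,96),down(yaw+np.radians(a))); q2=ctrl.ik((532,-332,210),down(yaw+np.radians(a)));print(a,q if q is None else np.round(q,2),q2 is not None)
E
```

```text
[476. -93.] [ 470. -234.] yaw -2.3 140.8
[ 611. -100.] [ 605. -239.] yaw -2.66 139.0
[ 578. -254.] [ 571. -426.] yaw -2.34 171.4
[ 488. -250.] [ 482. -422.] yaw -2.08 171.4
[477. -64.] [ 463. -437.] yaw -2.2 372.9
(446, -125, 200) [ 0.75  0.01 -0.57  1.93  0.01  1.2   1.71]
(446, -125, 200) [ 0.61  0.   -0.43  1.94  0.    1.2  -1.43]
(440, -330, 88) [ 0.99  0.31 -0.5   1.86  0.17  1.01  1.96]
(440, -330, 88) [ 0.69  0.27 -0.15  1.88  0.05  0.99 -1.08]
-90 [ 0.62  0.41 -0.16  1.68  0.07  1.06 -1.17] True
0 [ 0.77  0.43 -0.36  1.67  0.16  1.07  0.33] True
90 [ 0.9   0.45 -0.52  1.66  0.25  1.09  1.84] True
180 [-0.35  0.73  1.21  1.73 -0.73  1.21 -2.12] True
270 [ 0.62  0.41 -0.16  1.68  0.07  1.06 -1.17] True
```

```bash
cat >> h.py <<'E'
YAW=np.radians(-2.25); Oo=np.array([533.,-271.5])
def W(x,y,z): c,s=np.cos(YAW),np.sin(YAW); return [Oo[0]+c*x-s*y,Oo[1]+s*x+c*y,z]
E
python3 - <<'E'
from h import *
o=down(YAW-np.pi/2)
st=lambda m:(lambda s:print(m,round(s['clock'],1),np.round(s['tool_pos'],1),np.round(s['force'],1),round(s['finger_gap'],1)))(ctrl.get_state())
ctrl.clamp(20)
ctrl.move_pose(W(-92,150,200),o); st('above')
ctrl.servo_line(W(-92,150,88),velocity=120,stop_force=8); st('down')
print(ctrl.servo_line(W(-92,-15,88),velocity=55,stop_force=10)); st('A')
E
```

```text
above 3.9 [ 447.  -118.9  200.1] [0.3 0.4 0.4] 0.4
down 5.0 [ 447.5 -118.1   88.7] [1.1 0.4 0.1] -0.4
True
A 7.5 [ 440.6 -271.6   87.5] [-0.2 -0.5 -0.3] 0.0
```

Run:
```python
from h import *
c=cam('side'); save(c,'s2.png'); C=c[0]['img'][120:300,240:480]; cv2.imwrite('pics/c3.png',cv2.cvtColor(cv2.resize(C,None,fx=3.3,fy=3.3,interpolation=cv2.INTER_CUBIC),cv2.COLOR_RGB2BGR))
print(ctrl.get_state()['force'])
```

```text
[0.25321638 0.21636305 0.82795985]
```

View pics/c3.png

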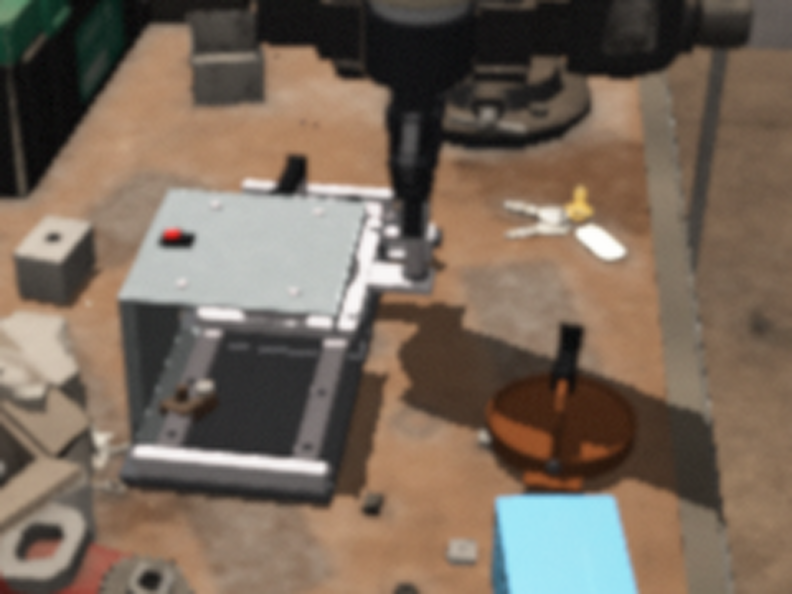

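Run:
```python
from h import *
st=lambda m:(lambda s:print(m,round(s['clock'],1),np.round(s['tool_pos'],1),np.round(s['force'],1)))(ctrl.get_state())
for i in range(10):
    r=ctrl.servo_line(W(-92,-10-5*i,88),velocity=30,stop_force=18); st(r)
    if r: break
```

```text
False 7.9 [ 440.2 -277.1   87.4] [-0.8  3.3 -0.8]
False 8.2 [ 440.4 -283.1   87.9] [-1.   1.4 -1.1]
False 8.5 [ 440.4 -288.3   88.1] [-0.1  2.2 -0.9]
False 8.8 [ 440.1 -293.2   88.1] [-0.7  0.9 -0.8]
False 9.2 [ 440.1 -298.6   88.3] [-0.3  0.3  0.1]
False 9.5 [ 440.  -302.8   88.1] [1.1 2.3 1. ]
True 9.7 [ 439.9 -303.8   87.7] [0.6 2.3 2.9]
```

Run:
```python
from h import *
p=ctrl.get_state()['tool_pos']
ctrl.servo_line([p[0]+.5,p[1]+15,p[2]],velocity=60)
ctrl.servo_line([p[0]+.5,p[1]+15,200],velocity=150)
ctrl.open_gripper()
ctrl.move_pose(W(-60,60,235),down(YAW))
for n in('top','side'):
    c=cam(n); im=c[0]['img'].astype(int); m=(im[...,0]>130)&(im[...,1]<70)&(im[...,2]<70)
    u,v=proj(c,W(-92,-60,89)).astype(int)
    w=np.zeros_like(m); w[max(0,v-14):v+15,u-14:u+15]=1; ys,xs=np.nonzero(m&w)
    if len(xs): print(n,len(xs),(xs.mean(),ys.mean()),(u,v),atz(c,(xs.mean(),ys.mean()),94 if n=='top' else 89).round(1))
    for k,z in(('ball_dish',45),('dish_grip',101),('ball_center',59)):
        for r in ctrl.cut_out(n,k)[:2]: print(k,round(r['conf'],2),np.round(r['centre']),atz(c,r['centre'],z).round(1),r['mask'].sum())
    u,v=proj(c,W(0,-60,60)).astype(int)
    C=im[v-50:v+50,u-66:u+67].astype(np.uint8); cv2.imwrite(f'pics/d_{n}.png',cv2.cvtColor(cv2.resize(C,None,fx=5,fy=5,interpolation=cv2.INTER_CUBIC),cv2.COLOR_RGB2BGR)); print(u-66,v-50)
print('exp knob',W(-92,-60,89),'grip',W(0,-60,101),ctrl.get_state()['clock'])
```

```text
top 486 (np.float64(440.18930041152265), np.float64(281.24074074074076)) (np.int64(440), np.int64(282)) [ 441.1 -327.1   94. ]
ball_dish 0.67 [359. 326.] [ 332.7 -130.3   45. ] 1117
dish_grip 0.61 [363. 324.] [ 339.8 -136.4  101. ] 1137
371 196
side 28 (np.float64(367.17857142857144), np.float64(173.14285714285714)) (np.int64(366), np.int64(175)) [ 438.6 -337.5   89. ]
ball_dish 0.66 [409. 249.] [336.7 -98.8  45. ] 1387
ball_dish 0.6 [331. 171.] [ 536.4 -423.4   45. ] 136
dish_grip 0.78 [411. 248.] [338.2 -27.2 101. ] 1426
dish_grip 0.5 [331. 170.] [ 524.2 -323.   101. ] 210
263 133
exp knob [np.float64(438.7153397203094), np.float64(-327.84183912460907), 89] grip [np.float64(530.6444110544559), np.float64(-331.4537421744434), 101] 13.45
```

View pics/d_top.png

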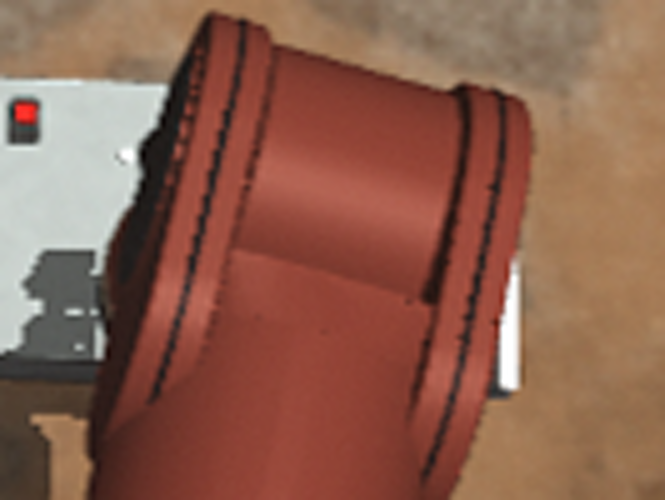

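View pics/d_side.png

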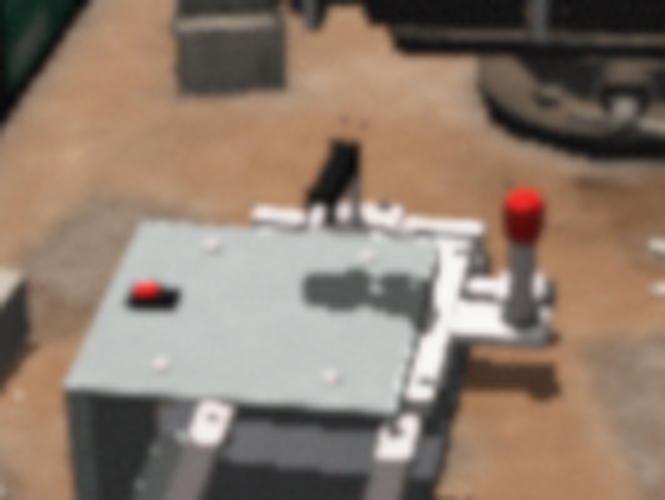

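Run:
```python
from h import *
ctrl.move_pose([500,-60,240],down(YAW))
n='top'
c=cam(n); im=c[0]['img'].astype(int); m=(im[...,0]>130)&(im[...,1]<70)&(im[...,2]<70)
u,v=proj(c,W(-92,-60,89)).astype(int)
w=np.zeros_like(m); w[v-12:v+13,u-12:u+13]=1; ys,xs=np.nonzero(m&w)
print(len(xs),(u,v),atz(c,(xs.mean(),ys.mean()),94).round(1))
for k,z in(('ball_dish',50),('dish_grip',109),('ball_center',65)):
    for r in ctrl.cut_out(n,k)[:3]: print(k,round(r['conf'],2),np.round(r['centre'],1),atz(c,r['centre'],z).round(1),r['mask'].sum())
u,v=proj(c,W(0,-60,60)).astype(int); C=im[v-40:v+40,u-53:u+53].astype(np.uint8); cv2.imwrite(f'pics/e.png',cv2.cvtColor(cv2.resize(C,None,fx=7,fy=7,interpolation=cv2.INTER_CUBIC),cv2.COLOR_RGB2BGR)); print(u-53,v-40, 'grip exp',proj(c,W(0,-60,109)),ctrl.get_state()['clock'])
```

```text
36 (np.int64(440), np.int64(282)) [ 439.2 -327.4   94. ]
ball_dish 0.79 [434.6 245.1] [ 536.1 -326.1   50. ] 1182
ball_dish 0.57 [373.3 325.6] [ 333.2 -165.4   50. ] 417
ball_dish 0.48 [433.7 267.3] [ 479.1 -321.8   50. ] 1579
dish_grip 0.95 [438.  248.4] [ 520.3 -321.4  109. ] 1168
dish_grip 0.93 [375.9 324. ] [ 338.7 -166.4  109. ] 430
dish_grip 0.47 [429.7 268.1] [ 472.2 -299.5  109. ] 1556
ball_center 0.49 [436.4 247.3] [ 528.5 -327.2   65. ] 30
ball_center 0.38 [429.6 265. ] [ 483.7 -308.5   65. ] 1701
384 206 grip exp [441.97885488 244.18192477] 14.3083
```

View pics/e.png

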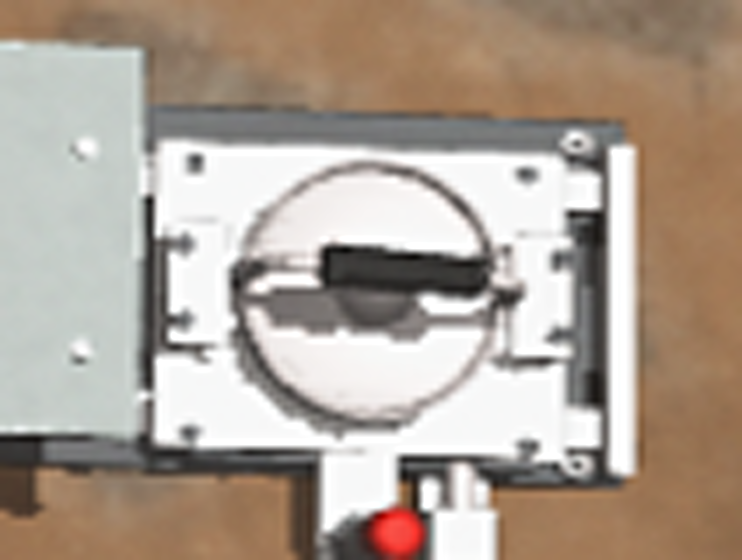

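Run:
```python
from h import *
c=cam('top'); im=c[0]['img']; u,v=proj(c,W(0,-60,109)); u,v=int(u),int(v)
big=cv2.resize(im[v-10:v+11,u-18:u+19],None,fx=8,fy=8,interpolation=cv2.INTER_CUBIC); m=(big.max(2)<75).astype(np.uint8)
n,l,s,ce=cv2.connectedComponentsWithStats(m); k=1+np.argmax(s[1:,4]); r=cv2.minAreaRect(np.argwhere(l==k)[:,::-1].astype(np.float32))
cv=lambda p:((p[0]+.5)/8-.5+u-18,(p[1]+.5)/8-.5+v-10)
B=np.array([atz(c,cv(p),107) for p in cv2.boxPoints(r)]); e=[B[i]-B[(i+1)%4] for i in(0,1)]; L=max(e,key=np.linalg.norm)
print(r,'grip',B.mean(0).round(1),'len',[np.linalg.norm(x).round(1) for x in e],'yaw',np.degrees(np.arctan(-L[0]/L[1])).round(1),'exp',np.round(W(0,-60,107),1))
st=lambda m:(lambda s:print(m,round(s['clock'],1),np.round(s['tool_pos'],1),np.round(s['force'],1),round(s['finger_gap'],1),np.round(s['ft_torque'],2)))(ctrl.get_state())
ctrl.move_pose(W(0,-60,180),down(YAW)); st('over')
print(ctrl.servo_line(W(0,-60,95),velocity=80,stop_force=8)); st('down')
```

```text
((149.5641632080078, 87.03761291503906), (191.10914611816406, 49.623191833496094), 3.814074993133545) grip [ 530.3 -330.1  107. ] len [np.float64(15.4), np.float64(58.3)] yaw -4.2 exp [ 530.6 -331.5  107. ]
over 15.4 [ 531.6 -329.4  180.6] [0.1 0.7 0.9] 85.1 [0.01 0.01 0.  ]
False
down 16.6 [ 531.  -331.6   95.7] [0.7 0.7 0.3] 85.5 [ 0.01 -0.01 -0.01]
```

Run:
```python
from h import *
def st(m):
    s=ctrl.get_state(); print(m,round(s['clock'],1),np.round(s['tool_pos'],1),np.round(s['force'],1),round(s['finger_gap'],1),np.round(s['ft_torque'],2)); return s
ctrl.clamp(50); s=st('clamp'); p=np.array(W(0,-60,95)); off=np.zeros(2)
for i in range(1,4):
    R=down(YAW-np.radians(8*i))
    ctrl.move_j(ctrl.ik([p[0]+off[0],p[1]+off[1],95],R)); ctrl.hold(.1); s=st(i*8)
    f=s['force'][:2]
    if np.hypot(*f)>3: off+=np.clip(.2*f,-1,1)
print(off)
```

```text
clamp 17.3 [ 530.7 -331.5   95.2] [-0.8 -0.   2.6] 13.1 [0.04 0.1  0.01]
8 17.6 [ 530.8 -331.5   95.2] [-0.3 -0.6  2.8] 13.0 [ 0.03 -0.02 -0.05]
16 18.0 [ 530.8 -331.5   95.2] [ 0.  -1.2  3.1] 12.8 [ 0.04 -0.04 -0.03]
24 18.4 [ 530.8 -331.5   95.2] [-0.4 -0.3  3.4] 12.9 [ 0.07 -0.03 -0.06]
[0. 0.]
```

Run:
```python
from h import *
def st(m):
    s=ctrl.get_state(); print(m,round(s['clock'],1),np.round(s['tool_pos'],1),np.round(s['force'],1),round(s['finger_gap'],1)); return s
p=np.array(W(0,-60,95)); off=np.zeros(2)
for a in range(32,91,8) :
    a=90 if a==88 else a
    ctrl.move_j(ctrl.ik([p[0]+off[0],p[1]+off[1],95],down(YAW-np.radians(a)))); ctrl.hold(.1); s=st(a)
    f=s['force'][:2]
    if np.hypot(*f)>3: off+=np.clip(.2*f,-1,1)
print(off)
c=cam('top'); im=c[0]['img']
c=cam('side'); u,v=proj(c,W(0,-60,60)).astype(int); C=c[0]['img'][v-50:v+50,u-66:u+67]; cv2.imwrite('pics/f.png',cv2.cvtColor(cv2.resize(C,None,fx=5,fy=5,interpolation=cv2.INTER_CUBIC),cv2.COLOR_RGB2BGR))
```

```text
32 18.7 [ 530.8 -331.5   95.2] [ 0.2 -0.2  5.5] 13.0
40 19.1 [ 530.7 -331.5   95.2] [-0.2 -0.6  4.8] 12.7
48 19.4 [ 530.7 -331.5   95.1] [-1.3  0.3  5.4] 13.1
56 19.8 [ 530.7 -331.5   95.1] [-0.5  0.   5.7] 13.1
64 20.1 [ 530.8 -331.5   95.2] [ 0.2 -0.   4.7] 13.0
72 20.5 [ 530.8 -331.5   95.2] [-0.1 -0.4  5. ] 12.8
80 20.9 [ 530.8 -331.5   95.2] [-0.4  0.4  4.7] 13.2
90 21.2 [ 530.8 -331.5   95.2] [ 0.4 -0.3  5. ] 13.3
[0. 0.]
```

View pics/f.png

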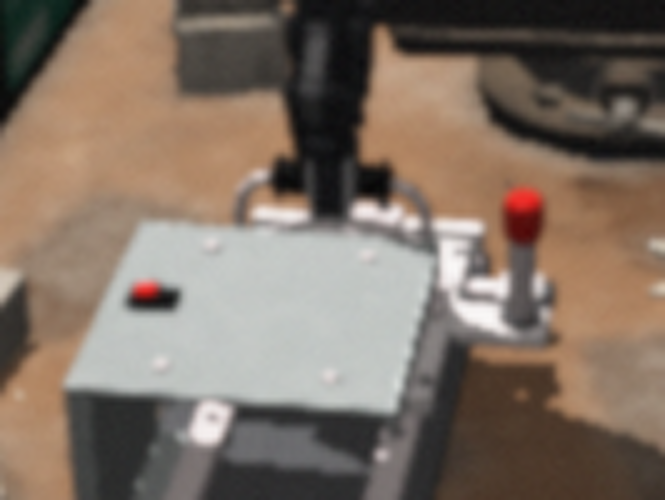

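Run:
```python
from h import *
def st(m):
    s=ctrl.get_state(); print(m,round(s['clock'],1),np.round(s['tool_pos'],1),np.round(s['force'],1),round(s['finger_gap'],1),np.round(s['ft_torque'],2)); return s
print(ctrl.servo_line(W(0,-60,110),velocity=20,stop_force=12)); st('15')
print(ctrl.servo_line(W(0,-60,195),velocity=45,stop_force=12)); st('100')
ctrl.hold(1); st('hold')
c=cam('side'); im=c[0]['img'].astype(int); m=(im[...,0]>130)&(im[...,1]<70)&(im[...,2]<70)
u,v=proj(c,W(-92,-60,89)).astype(int); w=np.zeros_like(m); w[v-14:v+15,u-14:u+15]=1; ys,xs=np.nonzero(m&w)
print('knob',xs.mean(),ys.mean(),'was 367.2,173.1')
u,v=proj(c,W(0,-60,150)).astype(int); v=max(v,60); C=c[0]['img'][v-60:v+60,u-70:u+90]; cv2.imwrite('pics/g.png',cv2.cvtColor(cv2.resize(C,None,fx=5,fy=5,interpolation=cv2.INTER_CUBIC),cv2.COLOR_RGB2BGR))
```

```text
False
15 22.2 [ 530.6 -331.4  109.9] [-1.3  0.  -4.1] 13.0 [-0.06 -0.04 -0.06]
False
100 24.3 [ 530.5 -331.4  194.8] [ 0.1  0.4 -3.6] 13.0 [-0.02 -0.    0.  ]
hold 25.3 [ 530.6 -331.5  195. ] [-1.1 -0.1 -4.2] 13.2 [-0.02  0.02 -0.06]
knob 367.22222222222223 173.22222222222223 was 367.2,173.1
```

View pics/g.png

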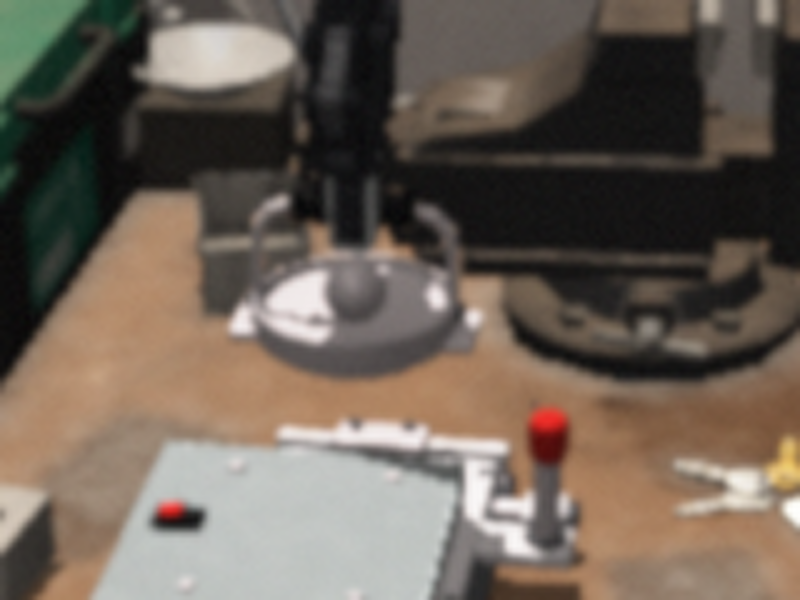

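The dish hangs level about 100 mm up, with the ball in its middle. The carriage knob hasn't moved (side view 367, 173), so the detent is holding.

```bash
python3 -c "
from h import *
print(ctrl.job_done())"
```

```text
the job is handed in; nothing more can be done
None
```

The job is done and handed in at about 25 s: the carriage is in its detent (about 165 mm of travel measured), and the dish, turned 90°, is held level about 100 mm over its nest with the ball in the middle.

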